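# Take the stage plate off its dowels

## Robot

A 6-joint arm with a two-finger parallel gripper is mounted at the origin on a cart in front of the work surface, level with it; the furniture and walls round the work are solid. World frame = base frame: x ahead of the robot, y to its left, z up, the work surface at z = 0. Lengths are in mm, angles in rad, forces in N, time in s.
With the tool pointing down it reaches from about 300 to 850 mm from the base axis. Payload 5.4 kg.
Tool frame: the origin (TCP) lies on the centre line of the jaws, within the pads' length; the fingertips stand 14 mm ahead of it and the grasp point (between the pads) lies 5 mm behind it; z points along the fingers, y is the line along which they close (so a half turn about z gives the same grasp; the last joint's range is limited). The gripper opens to 85 mm and grips with 20 to 120 N. Pads are 22 mm wide; open, the fingers measure 114 mm over their backs; the gripper's body (76 mm by 85 mm) begins 54 mm behind the grasp point. The pads swing forward as they close: fully open they stand 13 mm farther back than shut.
Start: joints at [-1.396, 0.158, 1.597, -0, 1.386, -0.21], TCP at [215.815, -532.944, 221.099] pointing down, gripper open.
Joint ranges: [-2.91, 2.91], [-0.94, 2.29], [0.18, 2.7], [-1.29, 4.43], [0.17, 2.64], [-3, 3]. Speed limits (rad/s): [2.57, 2.57, 3.14, 3.14, 3.14, 3.14].

## Interface

Orientations are given as a unit quaternion [w, x, y, z].
In Python, from station import get_obs, camera, job_done gives the robot as it stands. The module is installed in compiled form; this text tells all that it offers.
- The arm moves only by the tool carry_out, never from a script. Its argument "increments" is a list that holds one entry, the list of rows, each a list of 6 numbers: the shift along the tool's x, y, z in mm, then the turn, a rotation vector about the tool's x, y, z in degrees. A call has 1 to 8 rows; each row is the pose to reach, as a shift and turn from the pose commanded when the call began, along the tool's axes at that moment; what a row does not reach only later rows make up. A row lasts 1/12 s, in which the tool goes at most 41.7 mm and 7.16 degrees, less where a joint would pass 70% of its speed; a pose out of reach is approached as far as the arm can. A call with a gripper value outside its range is refused whole. "fingers" is the opening, from 0 (shut) to 1 (fully open), set as the call begins (left out, the last holds). The fingers move at their own pace and stop on an object; "grip_force" is the grip in N (left out, the last holds). Time passes only in rows, so rows that repeat a pose let the fingers close. It gives the time, the measured TCP pose, the force, the opening and the grip force at its end, in the units of the state.
- get_obs(): the state, without advancing time (a new reading comes with each control period).
- camera(name): name is "scene" or "top" or "wrist"; returns a dict with "image" (384x512x3 uint8, red, green, blue), "camera_matrix" (3x3 intrinsics, pixels), "k1" (the pictures are not rectified: a ray, as slopes to the right and down, at radius r is drawn at 1 + k1 r^2 times it, then the intrinsics apply), "extrinsics" (4x4, takes a point from world to camera coordinates). Camera axes: x right, y up, looking along -z (the intrinsics and any distortion apply to the point x, -y, -z); pixel columns grow to the right and rows downward; lengths in mm; the calibration is good to about 2 mm. A picture is of the moment at which its call begins. There is no depth.
- job_done(): hands the job in; it is judged then, once.
The state is a dict: "clock": time; "joints": joint angles; "joint_velocities": joint speeds; "joint_efforts": joint torques, N m; "ee_pos": TCP position; "ee_rot": TCP orientation; "ft_force": force on the tool from outside, world axes, zero at the start; "moment": the same for the moment, N m; "gripper_width": opening from 0.0 (shut) to 1.0 (fully open); "finger_force": force on a finger pad.
Only numpy, scipy, OpenCV 4.12 (cv2) and the standard library are available. Lean on these libraries where they do the work, as an engineer would, in place of code of your own. Each camera call takes 0.05 s, during which the arm holds its last target. There are 200 camera calls.

## Task

A stage plate with a bridge handle sits on two tight dowels, and a black lens case and a small brown carton have been left standing on it. First move both, one at a time, into the shallow steel tray and leave them standing upright there; then take the plate by its handle, lift it straight up off the dowels keeping it level, and set it down gently, without dropping it, flat, centred and square on the two black rails of the low rest. Keep the case and the carton upright, keep the plate level the whole way, and do not disturb the bottles and the timer standing around.

Things in the scene. Friction and masses are not known exactly. Their poses are not given: they have to be found in the camera images.
- plate_handle (a point): Middle of the handle bar of the loose aluminium stage plate, 120 (x) x 160 (y) x 12 mm, 0.45-0.75 kg. Bar 12 mm wide (x), 78 mm long (y), 12 mm high, in the plate's middle on 12 mm square posts at y = -33, +33 mm. This point is 52 mm above the plate's underside, 40 above its top. Plate's axes, z up. Through holes 11.5 mm wide at x = 0, y = -62, +62 mm.
- dowel_base: Fixed dark steel block under the plate, 140 (x) x 180 (y) x 16 mm. Two dowels 10 mm across at x = 0, y = -62, +62 mm stand 27 mm above its top (last 4 mm tapered), 15 mm above the seated plate's top. Origin: centre of its underside, on the counter. The plate starts seated on it with the same axes; raised over 27 mm it is free.
- lens_case_centre (a point): Centre (half-way up) of the black round screw case, 41 mm across, 66 mm tall, 0.16 kg, on the plate at one side of the handle, its axis about 40 mm from the bar's centre line: fingers fit beside it along the bar's direction, not between it and the bar. A like case far back on the counter is not meant.
- carton_centre (a point): Centre (half-way up) of the brown carton, 42 x 42 mm (its own x, y), 66 mm tall, light, on the plate at the other side of the handle, about 40 mm from the bar's centre line, turned up to 0.25 rad to the plate. A like carton far back on the counter is not meant.
- tray: Fixed shallow open steel tray, 120 (x) x 200 (y) mm outside, wall 3 mm thick, 16 mm high, floor 3 mm above the counter. Origin: centre of its underside. It stands left or right of the plate, the rest on the other side.
- rest_top (a point): The fixed low rest: grey board 140 (x) x 190 (y) mm with two black rails 18 mm wide, 180 mm long, along y at x = -45, +45 mm, tops 20 mm above the counter. This point is centred between the rails at the height of their tops, where the middle of the plate's underside belongs; the plate's y axis goes along the rails, either way round.
- amber_bottle: bystander, loose: amber glass bottle with black cap, 53 mm across, 120 mm tall, standing near the plate. Origin: centre of its underside.
- dropper: bystander, loose: small amber bottle with black cap, 33 mm across, 78 mm tall, standing near the plate. Origin: centre of its underside.
- pink_bottle: bystander, loose: clear bottle of pink medium with white cap, 45 mm across, 98 mm tall, standing near the plate. Origin: centre of its underside.
- timer_box: bystander, loose: grey-white countdown timer, leaning case 32 x 66 mm, 55 mm tall, standing near the plate. Origin: centre of its underside.
There are look-alikes about, which are no part of the job. Leave any yellow look-alike of the part that bears lens_case_centre alone.

How it is judged:
By the outcome, as a careful person would: the job done as asked, in the order asked, and still so for the second after the job is handed in, with the robot touching nothing.
It also fails if it takes over 72 s, if anything falls off the work surface, if the arm or the gripper's body presses on something with over 40 N, if the wrist force passes 120 N, or if a joint passes its speed limit or range.

## Working session

There is one attempt and no reset: what is moved stays moved. The work goes in short steps, Python scripts to look and compute and a tool call to move; the robot and the scene stay as the last step left them, time stands still between calls to the robot, and variables do not carry over. Pictures are saved under pics/ and viewed, at most 10 in all, crops included, and the job is handed in when it is done.

Besides the shell and the picture viewer there is one more tool, called after "Emit:" as name(argument=value, ...) on one line, values as JSON. carry_out: Moves the arm, as the interface text tells. Its arguments: {"type":"object","properties":{"increments":{"type":"array","items":{"type":"array","items":{"type":"array","items":{"type":"number"}}}},"fingers":{"type":"number"},"grip_force":{"type":"number"}},"required":["increments"]}

```bash
mkdir -p pics; python3 - <<'E'
from station import *
import cv2,numpy as np
o=get_obs();print({k:np.round(v,3).tolist() for k,v in o.items()})
for n in("scene","top"):
    c=camera(n);cv2.imwrite(f"pics/{n}0.png",cv2.resize(c["image"][:,:,::-1],(800,600),interpolation=cv2.INTER_CUBIC))
    cv2.imwrite(f"raw_{n}.png",c["image"][:,:,::-1])
    print(n,c["camera_matrix"].tolist(),c["k1"],np.round(c["extrinsics"],4).tolist())
E
```

```text
{'clock': 0.0, 'joints': [-1.396, 0.159, 1.598, -0.0, 1.386, -0.21], 'joint_velocities': [-0.001, 0.001, -0.002, 0.0, -0.001, -0.002], 'joint_efforts': [0.002, -39.599, -33.143, -0.0, 0.008, 0.0], 'ee_pos': [215.7, -532.325, 220.091], 'ee_rot': [-0.001, 0.982, 0.191, 0.0], 'ft_force': [-0.072, 0.469, 0.585], 'moment': [-0.012, -0.003, 0.032], 'finger_force': 0.0, 'gripper_width': 0.999}
scene [[447.88990907736684, 0.0, 256.6016423841345], [0.0, 447.88990907736684, 179.97194625778988], [0.0, 0.0, 1.0]] 0.059081955681741724 [[-0.5924, -0.8056, 0.0026, 330.9087], [0.6265, -0.4587, 0.6301, -374.0785], [-0.5064, 0.375, 0.7765, -1210.9397], [0.0, 0.0, 0.0, 1.0]]
top [[480.64906435934165, 0.0, 256.9042564158687], [0.0, 480.64906435934165, 195.14864782555998], [0.0, 0.0, 1.0]] -0.0644204961314712 [[-0.0019, -1.0, -0.0094, -0.209], [0.9843, -0.0036, 0.1762, -515.0717], [-0.1762, -0.0089, 0.9843, -1125.7744], [0.0, 0.0, 0.0, 1.0]]
```

View pics/scene0.png

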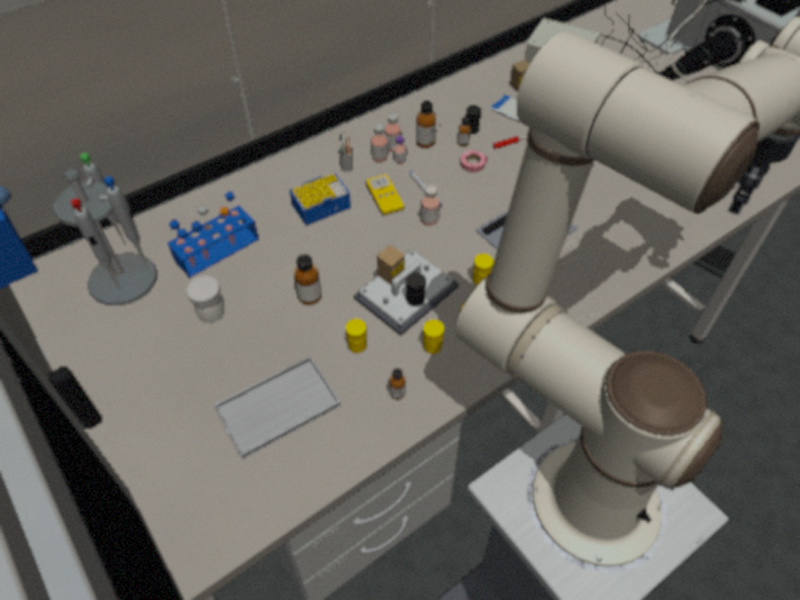

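View pics/top0.png

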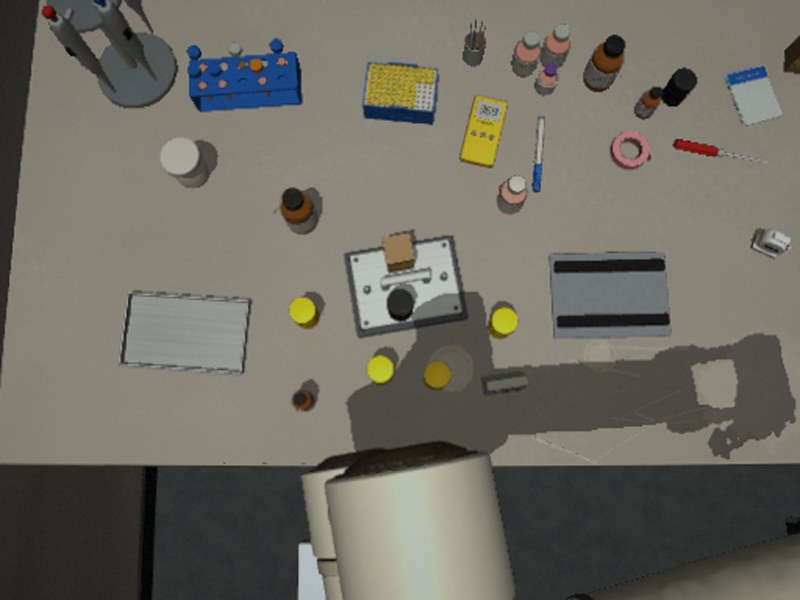

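The scene: the black case (400,303) and the brown carton (398,252), in the 800-px top view, stand on the plate with its handle at (405,278). The tray is on the left (185,332) and the rest on the right (610,294). Look-alikes: yellow cases at (303,311), (503,320), (380,369) and (437,375), a black case far back at (680,87), and a carton far back at (795,55). The ones meant are the pair on the plate.

```bash
cat > h.py <<'E'
import cv2,numpy as np
from station import get_obs,camera
def ray(c,uv):
    K=c["camera_matrix"];k=c["k1"];d=(np.asarray(uv,float)-[K[0,2],K[1,2]])/[K[0,0],K[1,1]]
    s=d.copy()
    for _ in range(20): s=d/(1+k*(s@s))
    E=c["extrinsics"];R=E[:3,:3];t=E[:3,3]
    return -R.T@t, R.T@np.array([s[0],-s[1],-1])
def onz(c,uv,z):
    o,d=ray(c,uv);return o+d*(z-o[2])/d[2]
def proj(c,P):
    E=c["extrinsics"];K=c["camera_matrix"];p=E[:3,:3]@np.asarray(P,float)+E[:3,3];s=np.array([p[0],-p[1]])/-p[2]
    s=s*(1+c["k1"]*(s@s));return s*[K[0,0],K[1,1]]+[K[0,2],K[1,2]]
def blobs(mask,amin,box=None):
    m=mask.astype(np.uint8)*255
    if box: x0,y0,x1,y1=box;z=np.zeros_like(m);z[y0:y1,x0:x1]=m[y0:y1,x0:x1];m=z
    cs,_=cv2.findContours(m,cv2.RETR_EXTERNAL,cv2.CHAIN_APPROX_NONE)
    return [q for q in cs if cv2.contourArea(q)>=amin]
E
python3 - <<'E'
from h import *
c=camera("top");im=c["image"];hsv=cv2.cvtColor(im,cv2.COLOR_RGB2HSV);v=hsv[...,2];H=hsv[...,0];S=hsv[...,1]
s=512/800
def show(n,mask,a,z,box):
    box=[int(b*s) for b in box]
    for q in blobs(mask,a,box):
        r=cv2.minAreaRect(np.array([onz(c,p[0],z)[:2] for p in q],np.float32))
        print(n,np.round(q.reshape(-1,2).mean(0)/s),'ctr',np.round(r[0],1),'size',np.round(r[1],1),'ang',round(r[2],1))
show('rail',v<45,60,20,(540,245,680,340))
show('case',v<50,60,94,(375,280,425,325))
show('carton',(H>8)&(H<22)&(S>70),60,94,(375,225,425,275))
show('yellow',(H>20)&(H<32)&(S>150),60,60,(280,280,540,400))
show('amber',(S>80)&(H<20)|(v<40),40,100,(270,180,320,235))
show('dropper',(S>80)&(H<20)|(v<40),30,70,(285,385,320,415))
for n,p,z in [('dowelL',(367,289),43),('dowelR',(444,276),43),('barL',(382,282),80),('barR',(431,271),80),('trTL',(131,292),16),('trTR',(251,297),16),('trBR',(243,373),16),('trBL',(121,365),16),('pTL',(349,251),28),('pTR',(452,237),28),('pBR',(465,318),28),('pBL',(359,333),28)]:
    print(n,np.round(onz(c,np.array(p)*s,z)[:2],1))
crop=im[130:230,190:340];cv2.imwrite("pics/c1.png",cv2.resize(crop[:,:,::-1],(780,520),interpolation=cv2.INTER_CUBIC))
E
```

```text
rail [612. 320.] ctr [ 494.8 -338.1] size [176.5  17.7] ang 89.8
rail [609. 265.] ctr [ 584.2 -336.4] size [176.3  18.1] ang 89.9
case [399. 305.] ctr [508.1   1.2] size [35.1 45.1] ang 89.8
carton [398. 248.] ctr [593.6   3.2] size [45.5 43.2] ang 13.4
yellow [436. 375.] ctr [404.5 -53.9] size [38.  37.9] ang 89.8
yellow [380. 369.] ctr [413.   31.4] size [40.4 38. ] ang 0.0
yellow [502. 322.] ctr [ 485.6 -156.6] size [40.9 44.1] ang 88.7
yellow [304. 312.] ctr [502.5 148.6] size [48.8 37.4] ang 45.3
amber [295. 204.] ctr [659.1 159.1] size [50.6 52.1] ang 79.7
dropper [301. 400.] ctr [366.6 146.9] size [30.6 28. ] ang 90.0
dowelL [541.2  52.4]
dowelR [561.6 -68.7]
barL [544.5  27.5]
barR [561.3 -47.2]
trTL [543.3 437.9]
trTR [534.2 240.9]
trBR [411.8 249.6]
trBL [424.5 447. ]
pTL [606.6  82.6]
pTR [629.1 -83.2]
pBR [ 496.9 -101.8]
pBL [473.6  65.4]
```

View pics/c1.png

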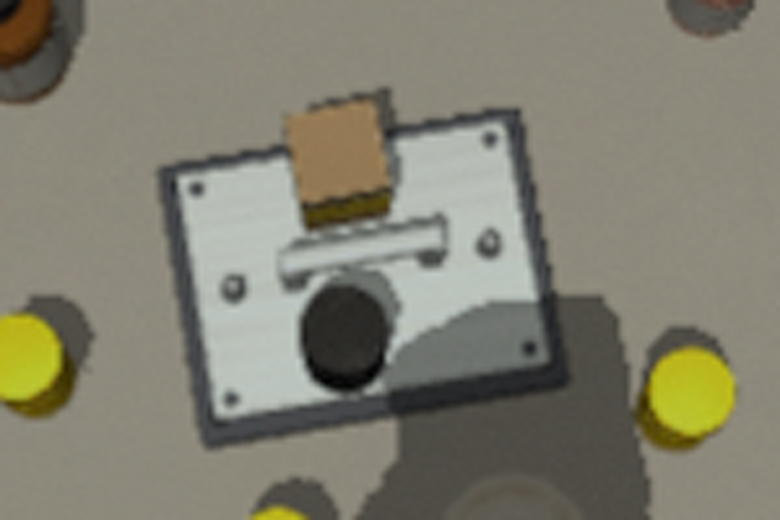

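The crop confirms the black case (crop 344,327) and the brown carton (340,152) on the plate beside the handle. The two dowels are at (233,286) and (488,242).

```bash
cat >> h.py <<'E'
from scipy.spatial.transform import Rotation as Rn
def go(x,y,z,yaw):
    """tool shift and turn from the measured pose to (x,y,z), tool down, tool x at world heading yaw (deg)"""
    o=get_obs();q=o["ee_rot"];R=Rn.from_quat([q[1],q[2],q[3],q[0]])
    T=Rn.from_euler('z',yaw,degrees=True)*Rn.from_euler('x',180,degrees=True)
    s=R.inv().apply(np.array([x,y,z])-o["ee_pos"]);r=(R.inv()*T).as_rotvec(degrees=True)
    print("shift",np.round(s,1),"turn",np.round(r,2),"| at",np.round(o["ee_pos"],1),"len",round(float(np.linalg.norm(s))),"t",round(o["clock"],2))
E
python3 - <<'E'
from h import *
c=camera("top")
for n,p,z in [('caseTop',(344,327),94),('carton',(340,152),94),('cc1',(287,115),94),('cc2',(378,100),94),('cc3',(390,190),94),('cc4',(303,203),94),('dL',(233,285),43),('dR',(488,241),43),('barL',(280,258),74),('barR',(446,222),74)]:
    print(n,np.round(onz(c,np.array(p)/5.2+[190,130],z)[:2],1))
go(508,0,220,9.6)
E
```

```text
caseTop [ 5.118e+02 -3.000e-01]
carton [592.8   1.4]
cc1 [610.4  25.5]
cc2 [617.3 -16. ]
cc3 [575.  -21.3]
cc4 [569.1  18.2]
dL [541.5  52.6]
dR [562.3 -68. ]
barL [547.9  29.3]
barR [564.5 -47.2]
shift [ 470.8 -384.     1. ] turn [-7.000e-02 -1.000e-02  1.244e+01] | at [ 215.7 -532.6  220.5] len 608 t 0.2
```

Emit:
carry_out(increments=[[[39, -32, 0, 0, 0, 2], [79, -64, 0, 0, 0, 3], [118, -96, 0, 0, 0, 5], [157, -128, 0, 0, 0, 6], [196, -160, 0, 0, 0, 8], [235, -192, 0, 0, 0, 9.5], [265, -216, 0, 0, 0, 11], [295, -240, 0, 0, 0, 12.4]]], fingers=1, grip_force=40)

```text
clock: 0.87
ee_pos: [376.8, -238.9, 221.1]
ee_rot: [0.0, 0.997, 0.083, 0.0]
ft_force: [0.6, -0.2, 0.2]
gripper_width: 1.001
finger_force: 0.0
```

```bash
python3 - <<'E'
from h import *
go(500,0,240,9.6)
E
```

```text
shift [ 161.1 -215.1  -18.9] turn [ 0.01 -0.01 -0.06] | at [ 376.8 -238.9  221.1] len 269 t 0.87
```

Emit:
carry_out(increments=[[[24, -32, -3, 0, 0, 0], [48, -64, -6, 0, 0, 0], [72, -96, -9, 0, 0, 0], [96, -128, -12, 0, 0, 0], [120, -160, -15, 0, 0, 0], [142, -190, -17, 0, 0, 0], [155, -207, -19, 0, 0, 0], [161, -215, -19, 0, 0, 0]]])

```text
clock: 1.53
ee_pos: [499.9, 0.8, 240.4]
ee_rot: [-0.0, 0.996, 0.086, 0.0]
ft_force: [-0.9, 0.9, 0.2]
gripper_width: 0.999
finger_force: 0.0
```

```bash
python3 - <<'E'
from h import *
c=camera("wrist");im=c["image"];cv2.imwrite("raw_w1.png",im[:,:,::-1]);cv2.imwrite("pics/w1.png",cv2.resize(im[:,:,::-1],(800,600)))
import pickle;pickle.dump(c,open("w1.pkl","wb"))
for P in [(511,0,94),(592,2,94),(541.5,52.5,43),(562,-68,43)]: print(np.round(proj(c,P)*800/512))
go(511,0,125,9.6)
E
```

```text
[397. 260.]
[415. 143.]
[340. 201.]
[489. 201.]
shift [ 10.8   2.8 115.1] turn [-0.05 -0.03  0.24] | at [499.9   0.8 240.1] len 116 t 1.58
```

View pics/w1.png

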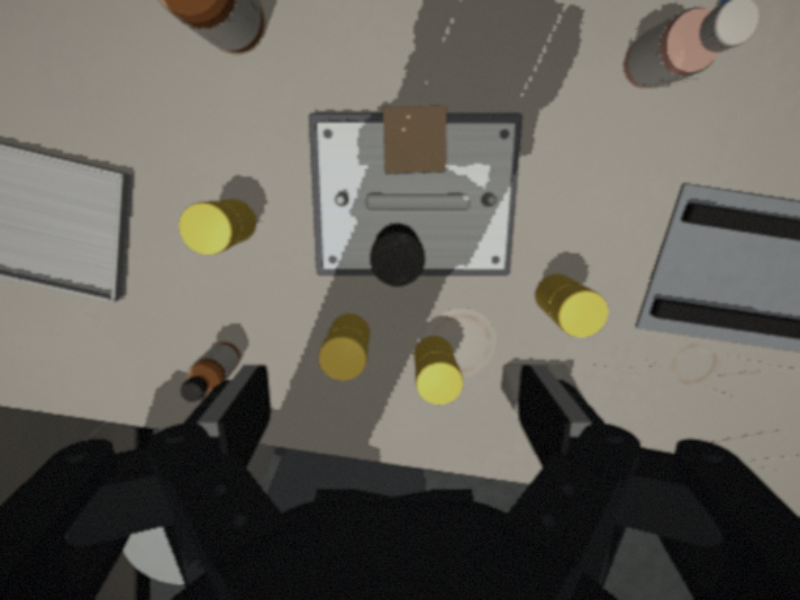

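The wrist view confirms the layout: case top at (397,258), carton top at (415,137), dowels at (342,200) and (489,200), and the plate square to the tool. I'll go down on the case.

Emit:
carry_out(increments=[[[6, 1, 30, 0, 0, 0.2], [11, 3, 65, 0, 0, 0.2], [11, 3, 100, 0, 0, 0.2], [11, 3, 125, 0, 0, 0.2], [11, 3, 145, 0, 0, 0.2], [11, 3, 162, 0, 0, 0.2], [11, 3, 173, 0, 0, 0.2], [11, 3, 175, 0, 0, 0.2]]])

```text
clock: 2.25
ee_pos: [508.3, -3.6, 62.8]
ee_rot: [-0.001, 0.997, 0.082, -0.002]
ft_force: [0.1, 0.1, -0.4]
gripper_width: 0.998
finger_force: 0.0
```

Emit:
carry_out(increments=[[[0, 0, 0, 0, 0, 0], [0, 0, 0, 0, 0, 0], [0, 0, 0, 0, 0, 0], [0, 0, 0, 0, 0, 0], [0, 0, 0, 0, 0, 0], [0, 0, 0, 0, 0, 0]]], fingers=0, grip_force=40)

```text
clock: 2.75
ee_pos: [511.7, -3.1, 66.7]
ee_rot: [0.0, 0.997, 0.082, 0.001]
ft_force: [-0.9, 0.8, 6.3]
gripper_width: 0.471
finger_force: 39.8
```

Emit:
carry_out(increments=[[[0, 0, -4, 0, 0, 0], [0, 0, -14, 0, 0, 0], [0, 0, -28, 0, 0, 0], [0, 0, -44, 0, 0, 0], [0, 0, -60, 0, 0, 0], [0, 0, -72, 0, 0, 0], [0, 0, -80, 0, 0, 0], [0, 0, -80, 0, 0, 0]]])

```text
clock: 3.42
ee_pos: [511.6, -3.3, 147.3]
ee_rot: [0.001, 0.997, 0.082, 0.002]
ft_force: [0.5, -0.6, -1.1]
gripper_width: 0.469
finger_force: 40.3
```

```bash
python3 - <<'E'
from h import *
th=np.radians(-3.5)
C=np.array([478.5,343.8]);R=np.array([[np.cos(th),-np.sin(th)],[np.sin(th),np.cos(th)]])
print(C+R@[0,50],C+R@[0,-50])
p=C+R@[0,50]
go(p[0],p[1],146,-3.5)
print(get_obs()["ft_force"],get_obs()["gripper_width"])
E
```

```text
[481.55242698 393.70673992] [475.44757302 293.89326008]
shift [  35.6 -396.5    0.8] turn [ 0.06 -0.2  12.95] | at [511.6  -3.3 147.3] len 398 t 3.42
[ 0.54811184 -0.55627533 -1.07589315] 0.4694121285130461
```

Emit:
carry_out(increments=[[[0.5, -6, 0, 0, 0, 0], [1.7, -20, 0, 0, 0, 0.5], [4, -44, 0, 0, 0, 1.5], [6.5, -74, 0, 0, 0, 2.5], [9.5, -106, 0, 0, 0, 3.5], [12.5, -138, 0, 0, 0, 4.5], [15.3, -170, 0, 0, 0, 5.5], [18, -202, 0, 0, 0, 6.5]]])

```text
clock: 4.08
ee_pos: [493.4, 201.0, 143.6]
ee_rot: [0.0, 1.0, 0.025, -0.001]
ft_force: [1.1, 0.2, -1.9]
gripper_width: 0.47
finger_force: 40.4
```

```bash
python3 - <<'E'
from h import *
go(481.5,393.7,146,-3.5)
E
```

```text
shift [  -2.2 -193.1   -2.4] turn [0.02 0.15 6.4 ] | at [493.4 201.  143.6] len 193 t 4.08
```

Emit:
carry_out(increments=[[[-0.3, -32, -1, 0, 0, 1], [-0.7, -64, -1, 0, 0, 2], [-1, -96, -1, 0, 0, 3], [-1.4, -128, -1, 0, 0, 4], [-1.7, -156, -1, 0, 0, 5], [-2, -178, -1, 0, 0, 6], [-2.2, -190, -1, 0, 0, 6.4], [-2.2, -193, -1, 0, 0, 6.4]]])

```text
clock: 4.75
ee_pos: [481.0, 393.8, 144.3]
ee_rot: [0.0, 1.0, -0.029, -0.001]
ft_force: [-0.9, -0.2, -1.0]
gripper_width: 0.474
finger_force: 40.5
```

Emit:
carry_out(increments=[[[0, 0, 6, 0, 0, 0], [0, 0, 20, 0, 0, 0], [0, 0, 40, 0, 0, 0], [0, 0, 58, 0, 0, 0], [0, 0, 72, 0, 0, 0], [0, 0, 82, 0, 0, 0], [0, 0, 86, 0, 0, 0], [0, 0, 86, 0, 0, 0]]])

```text
clock: 5.42
ee_pos: [482.3, 391.1, 58.8]
ee_rot: [0.001, 1.0, -0.03, -0.001]
ft_force: [0.2, -0.1, -1.6]
gripper_width: 0.467
finger_force: 40.5
```

```bash
python3 - <<'E'
from h import *
go(481.5,393.7,42.5,-3.5)
c=camera("wrist");im=c["image"];cv2.imwrite("pics/w2.png",cv2.resize(im[:,:,::-1],(800,600)))
E
```

```text
shift [-0.9 -2.6 16.3] turn [0.07 0.11 0.02] | at [482.3 391.1  58.8] len 17 t 5.42
```

View pics/w2.png

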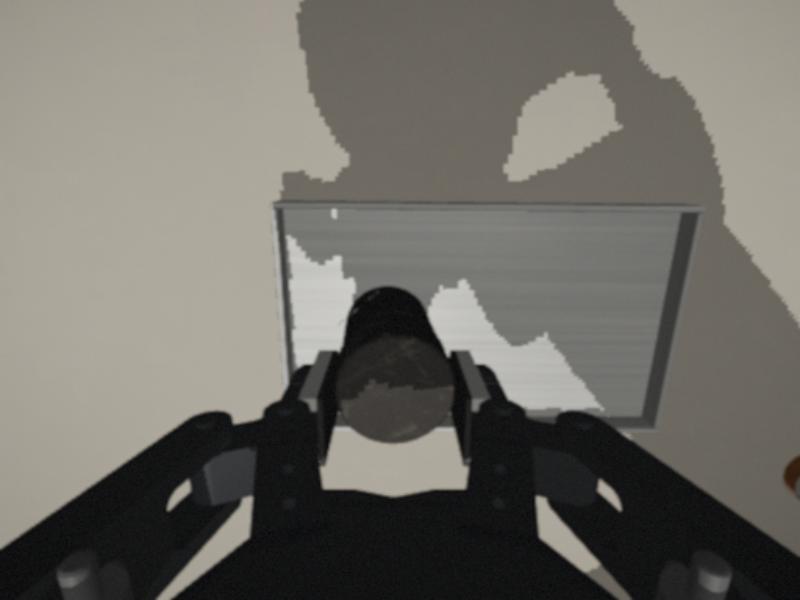

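The case is upright in the jaws (395,390) over the left end of the tray, which is square to the tool. I'll lower it to contact.

Emit:
carry_out(increments=[[[-0.5, -1, 6, 0, 0, 0], [-0.9, -2.6, 11, 0, 0, 0], [-0.9, -2.6, 14, 0, 0, 0], [-0.9, -2.6, 15, 0, 0, 0], [-0.9, -2.6, 16, 0, 0, 0], [-0.9, -2.6, 16, 0, 0, 0]]])

```text
clock: 5.97
ee_pos: [482.1, 394.5, 44.0]
ee_rot: [0.0, 1.0, -0.03, -0.0]
ft_force: [-0.1, -0.4, -1.8]
gripper_width: 0.472
finger_force: 40.5
```

Emit:
carry_out(increments=[[[0, 0, 0.5, 0, 0, 0], [0, 0, 1, 0, 0, 0], [0, 0, 1, 0, 0, 0], [0, 0, 1, 0, 0, 0]]])

```text
clock: 6.3
ee_pos: [482.2, 394.5, 43.2]
ee_rot: [-0.0, 1.0, -0.03, 0.0]
ft_force: [-1.1, -0.6, -2.2]
gripper_width: 0.464
finger_force: 40.5
```

Emit:
carry_out(increments=[[[0, 0, 0.5, 0, 0, 0], [0, 0, 1, 0, 0, 0], [0, 0, 1.5, 0, 0, 0], [0, 0, 1.5, 0, 0, 0], [0, 0, 1.5, 0, 0, 0]]])

```text
clock: 6.72
ee_pos: [482.3, 394.6, 41.9]
ee_rot: [-0.0, 1.0, -0.03, 0.0]
ft_force: [-0.3, -0.3, 0.1]
gripper_width: 0.47
finger_force: 40.7
```

Emit:
carry_out(increments=[[[0, 0, 0, 0, 0, 0], [0, 0, 0, 0, 0, 0], [0, 0, 0, 0, 0, 0], [0, 0, 0, 0, 0, 0], [0, 0, -6, 0, 0, 0], [0, 0, -20, 0, 0, 0], [0, 0, -45, 0, 0, 0], [0, 0, -80, 0, 0, 0]]], fingers=0.7)

```text
clock: 7.38
ee_pos: [480.3, 393.5, 120.8]
ee_rot: [0.001, 1.0, -0.03, -0.002]
ft_force: [0.9, 0.0, -0.8]
gripper_width: 0.701
finger_force: 0.0
```

```bash
python3 - <<'E'
from h import *
go(592.5,1.5,180,10)
E
```

```text
shift [135.3 384.7 -58.8] turn [  0.13   0.27 -13.46] | at [480.3 393.5 120.8] len 412 t 7.38
```

Emit:
carry_out(increments=[[[5, 13, -20, 0, 0, -0.5], [15, 44, -35, 0, 0, -2], [28, 80, -48, 0, 0, -3.5], [41, 117, -58, 0, 0, -5], [54, 154, -58, 0, 0, -6.5], [67, 191, -58, 0, 0, -8], [80, 228, -58, 0, 0, -9], [91, 260, -58, 0, 0, -10]]], fingers=1)

```text
clock: 8.05
ee_pos: [558.2, 127.1, 181.5]
ee_rot: [0.0, 0.998, 0.057, 0.001]
ft_force: [0.7, 0.3, 0.3]
gripper_width: 0.997
finger_force: 0.0
```

```bash
python3 - <<'E'
from h import *
go(592.5,1.5,180,9)
E
```

```text
shift [ 19.8 128.7   1.7] turn [ 0.04 -0.14 -2.44] | at [558.2 127.1 181.5] len 130 t 8.05
```

Emit:
carry_out(increments=[[[5, 35, 0, 0, 0, -1], [11, 72, 0, 0, 0, -2], [16, 104, 0, 0, 0, -2.4], [19, 122, 0, 0, 0, -2.4], [19.8, 128.7, 1, 0, 0, -2.4], [19.8, 128.7, 1, 0, 0, -2.4]]])

```text
clock: 8.55
ee_pos: [592.1, 2.6, 179.6]
ee_rot: [0.0, 0.997, 0.077, 0.001]
ft_force: [-0.1, 0.0, -0.2]
gripper_width: 1.002
finger_force: 0.0
```

```bash
python3 - <<'E'
from h import *
go(592.5,1.5,65,9)
c=camera("wrist");im=c["image"];cv2.imwrite("pics/w3.png",cv2.resize(im[:,:,::-1],(800,600)))
for P in [(592.5,1.5,94),(555,-8,74),(541.5,52.5,43),(562,-68,43)]: print(np.round(proj(c,P)*800/512))
hsv=cv2.cvtColor(im,cv2.COLOR_RGB2HSV)
for q in blobs((hsv[...,0]>8)&(hsv[...,0]<22)&(hsv[...,1]>70),150):
    r=cv2.minAreaRect(np.array([onz(c,p[0],94)[:2] for p in q],np.float32));print(r,q.reshape(-1,2).mean(0)*800/512)
E
```

```text
shift [1.000e-01 1.100e+00 1.146e+02] turn [ 0.02 -0.06 -0.18] | at [592.1   2.6 179.6] len 115 t 8.55
[395. 297.]
[400. 344.]
[316. 333.]
[481. 331.]
((598.8552856445312, 3.6423511505126953), (50.9605598449707, 40.31626892089844), 10.784297943115234) [392.63392857 286.91620879]
((690.594970703125, -153.07997131347656), (33.55657958984375, 28.288225173950195), 9.464015007019043) [701.3380984  167.91888298]
((666.6116333007812, 148.262451171875), (48.270240783691406, 47.17174530029297), 87.81140899658203) [140.07776498 121.48617512]
```

View pics/w3.png

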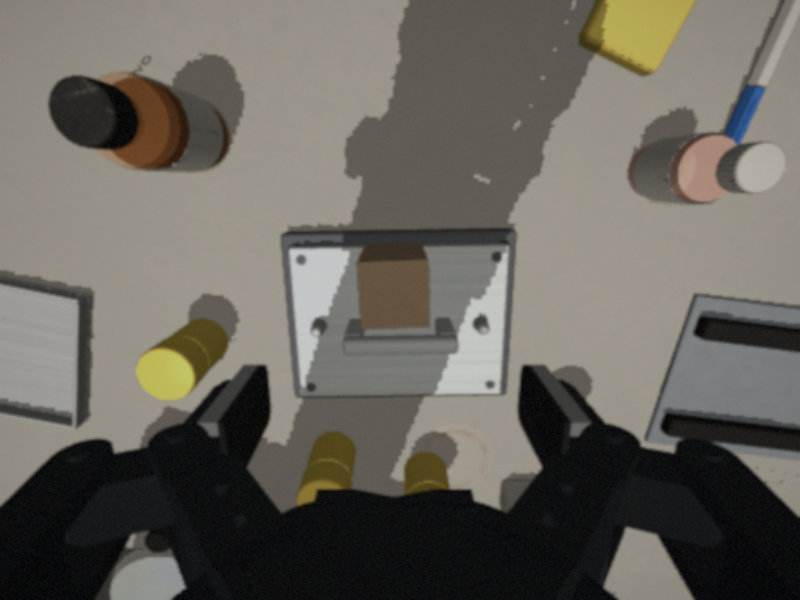

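The carton top is centred at (394,295), where it was expected, and the tray end and the bottles are clear. I'll go down.

Emit:
carry_out(increments=[[[0, 1, 15, 0, 0, 0], [0, 1, 40, 0, 0, 0], [0, 1, 65, 0, 0, 0], [0, 1, 85, 0, 0, 0], [0, 1, 100, 0, 0, 0], [0, 1, 110, 0, 0, 0], [0, 1, 114, 0, 0, 0], [0, 1, 114, 0, 0, 0]]])

```text
clock: 9.27
ee_pos: [591.2, 4.0, 64.1]
ee_rot: [-0.0, 0.997, 0.079, -0.001]
ft_force: [-0.2, 0.6, 0.9]
gripper_width: 1.0
finger_force: 0.0
```

Emit:
carry_out(increments=[[[0, 0, 0, 0, 0, 0], [0, 0, 0, 0, 0, 0], [0, 0, 0, 0, 0, 0], [0, 0, 0, 0, 0, 0], [0, 0, 0, 0, 0, 0], [0, 0, 0, 0, 0, 0]]], fingers=0, grip_force=25)

```text
clock: 9.77
ee_pos: [592.8, 2.7, 65.9]
ee_rot: [0.0, 0.997, 0.078, 0.001]
ft_force: [0.7, 0.9, 5.8]
gripper_width: 0.492
finger_force: 25.6
```

Emit:
carry_out(increments=[[[0, 0, -4, 0, 0, 0], [0, 0, -14, 0, 0, 0], [0, 0, -28, 0, 0, 0], [0, 0, -44, 0, 0, 0], [0, 0, -60, 0, 0, 0], [0, 0, -72, 0, 0, 0], [0, 0, -80, 0, 0, 0], [0, 0, -80, 0, 0, 0]]])

```text
clock: 10.43
ee_pos: [593.1, 2.7, 147.0]
ee_rot: [0.0, 0.997, 0.078, 0.002]
ft_force: [0.1, -0.1, -0.7]
gripper_width: 0.49
finger_force: 25.1
```

```bash
python3 - <<'E'
from h import *
go(475.5,294,146,-3.5)
c=camera("wrist");im=c["image"];cv2.imwrite("raw_w4.png",im[:,:,::-1])
E
```

```text
shift [-7.08e+01 -3.06e+02  3.00e-01] turn [ 0.05 -0.21 12.45] | at [593.1   2.7 147. ] len 314 t 10.43
```

Emit:
carry_out(increments=[[[-2, -8, 0, 0, 0, 0.5], [-6, -26, 0, 0, 0, 1.2], [-12, -52, 0, 0, 0, 2], [-19, -82, 0, 0, 0, 3.5], [-26, -113, 0, 0, 0, 5], [-33, -144, 0, 0, 0, 6.5], [-40, -174, 0, 0, 0, 8], [-47, -203, 0, 0, 0, 9]]])

```text
clock: 11.15
ee_pos: [511.6, 197.8, 143.2]
ee_rot: [0.0, 1.0, -0.001, -0.001]
ft_force: [0.4, 0.3, -0.2]
gripper_width: 0.491
finger_force: 25.1
```

```bash
python3 - <<'E'
from h import *
go(475.5,294,146,-3.5)
E
```

```text
shift [-36.3 -96.1  -2.8] turn [0.01 0.16 3.36] | at [511.6 197.8 143.2] len 103 t 11.15
```

Emit:
carry_out(increments=[[[-10, -26, 0, 0, 0, 1], [-19, -50, 0, 0, 0, 2], [-26, -70, 0, 0, 0, 3], [-32, -85, 0, 0, 0, 3.4], [-35, -93, 0, 0, 0, 3.4], [-36.3, -96, 0, 0, 0, 3.4], [-36.3, -96, 0, 0, 0, 3.4]]])

```text
clock: 11.73
ee_pos: [476.8, 292.3, 143.9]
ee_rot: [0.0, 1.0, -0.03, -0.001]
ft_force: [0.6, 0.0, -0.5]
gripper_width: 0.493
finger_force: 25.1
```

```bash
python3 - <<'E'
from h import *
go(475.5,294,42,-3.5)
E
```

```text
shift [ -1.3  -1.6 101.9] turn [0.04 0.07 0.1 ] | at [476.8 292.3 143.9] len 102 t 11.73
```

Emit:
carry_out(increments=[[[-1, -1, 8, 0, 0, 0], [-1, -1, 26, 0, 0, 0], [-1, -1, 50, 0, 0, 0], [-1, -1, 70, 0, 0, 0], [-1, -1, 86, 0, 0, 0], [-1, -1, 94, 0, 0, 0], [-1, -1, 97, 0, 0, 0], [-1, -1, 98, 0, 0, 0]]])

```text
clock: 12.4
ee_pos: [476.7, 292.6, 46.2]
ee_rot: [0.0, 1.0, -0.031, -0.0]
ft_force: [1.3, 1.0, 0.2]
gripper_width: 0.491
finger_force: 25.1
```

Emit:
carry_out(increments=[[[0, 0, 0, 0, 0, 0], [0, 0, 0.5, 0, 0, 0], [0, 0, 1, 0, 0, 0], [0, 0, 1.5, 0, 0, 0], [0, 0, 2, 0, 0, 0], [0, 0, 2, 0, 0, 0], [0, 0, 2, 0, 0, 0]]])

```text
clock: 12.98
ee_pos: [476.7, 293.3, 44.7]
ee_rot: [-0.0, 1.0, -0.03, 0.0]
ft_force: [0.7, 0.1, -0.1]
gripper_width: 0.49
finger_force: 25.1
```

Emit:
carry_out(increments=[[[0, 0, 0.7, 0, 0, 0], [0, 0, 1.4, 0, 0, 0], [0, 0, 2, 0, 0, 0], [0, 0, 2.5, 0, 0, 0], [0, 0, 2.5, 0, 0, 0], [0, 0, 2.5, 0, 0, 0]]])

```text
clock: 13.48
ee_pos: [476.6, 293.2, 42.0]
ee_rot: [0.0, 1.0, -0.03, -0.0]
ft_force: [0.8, 0.5, -0.2]
gripper_width: 0.489
finger_force: 25.1
```

Emit:
carry_out(increments=[[[0, 0, 0.5, 0, 0, 0], [0, 0, 1, 0, 0, 0], [0, 0, 1.4, 0, 0, 0], [0, 0, 1.4, 0, 0, 0]]])

```text
clock: 13.82
ee_pos: [476.7, 293.3, 41.0]
ee_rot: [-0.0, 1.0, -0.03, -0.0]
ft_force: [-1.5, -0.9, 2.4]
gripper_width: 0.49
finger_force: 25.3
```

Contact. Release and rise.

Emit:
carry_out(increments=[[[0, 0, 0, 0, 0, 0], [0, 0, 0, 0, 0, 0], [0, 0, 0, 0, 0, 0], [0, 0, 0, 0, 0, 0], [0, 0, -6, 0, 0, 0], [0, 0, -20, 0, 0, 0], [0, 0, -45, 0, 0, 0], [0, 0, -80, 0, 0, 0]]], fingers=0.7)

```text
clock: 14.48
ee_pos: [474.4, 292.4, 119.1]
ee_rot: [0.001, 1.0, -0.03, -0.003]
ft_force: [-0.2, -0.8, -0.3]
gripper_width: 0.702
finger_force: 0.0
```

```bash
python3 - <<'E'
from h import *
go(555,-8,240,9.6)
E
```

```text
shift [  97.9  295.3 -120.7] turn [  0.1    0.34 -13.06] | at [474.4 292.4 119.1] len 334 t 14.48
```

Emit:
carry_out(increments=[[[8, 24, -30, 0, 0, -3], [19, 57, -60, 0, 0, -8], [30, 91, -85, 0, 0, -14], [41, 125, -95, 0, 0, -20], [52, 159, -100, 0, 0, -27], [63, 192, -100, 0, 0, -34], [74, 225, -100, 0, 0, -41], [84, 255, -100, 0, 0, -48]]], fingers=1)

```text
clock: 15.15
ee_pos: [545.5, 31.7, 221.6]
ee_rot: [0.0, 0.926, 0.378, 0.001]
ft_force: [0.7, -0.1, 0.0]
gripper_width: 0.997
finger_force: 0.0
```

```bash
python3 - <<'E'
from h import *
go(555,-8,220,99.6)
E
```

```text
shift [-21.   35.    1.6] turn [ 8.000e-02 -1.000e-02 -5.516e+01] | at [545.5  31.7 221.6] len 41 t 15.15
```

Emit:
carry_out(increments=[[[-4, 7, 0, 0, 0, -7], [-8, 13, 0, 0, 0, -14], [-12, 20, 0, 0, 0, -21], [-16, 26, 0, 0, 0, -28], [-19, 31, 0, 0, 0, -35], [-21, 35, 0, 0, 0, -42], [-21, 35, 0, 0, 0, -49], [-21, 35, 0, 0, 0, -55.2]]])

```text
clock: 15.82
ee_pos: [554.5, -6.5, 221.2]
ee_rot: [0.0, 0.645, 0.764, 0.0]
ft_force: [-0.7, -1.0, -0.4]
gripper_width: 0.997
finger_force: 0.0
```

Emit:
carry_out(increments=[[[0, 0, 0, 0, 0, 0], [0, 0, 0, 0, 0, 0], [0, 0, 0, 0, 0, 0]]])

```text
clock: 16.07
ee_pos: [554.4, -6.1, 220.9]
ee_rot: [0.0, 0.648, 0.761, 0.0]
ft_force: [0.5, -0.2, 0.4]
gripper_width: 0.997
finger_force: 0.0
```

```bash
python3 - <<'E'
from h import *
go(555,-8,160,99.6)
c=camera("wrist");im=c["image"];cv2.imwrite("pics/w5.png",cv2.resize(im[:,:,::-1],(800,600)))
import pickle;pickle.dump(c,open("w5.pkl","wb"))
for P in [(555,-8,74),(541.5,52.5,43),(562,-68,43)]: print(np.round(proj(c,P)*800/512))
t=camera("top");cv2.imwrite("raw_t2.png",t["image"][:,:,::-1])
E
```

```text
shift [-2.   0.2 60.9] turn [ 0.01  0.01 -0.43] | at [554.4  -6.1 220.9] len 61 t 16.07
[394. 277.]
[390. 189.]
[391. 337.]
```

View pics/w5.png

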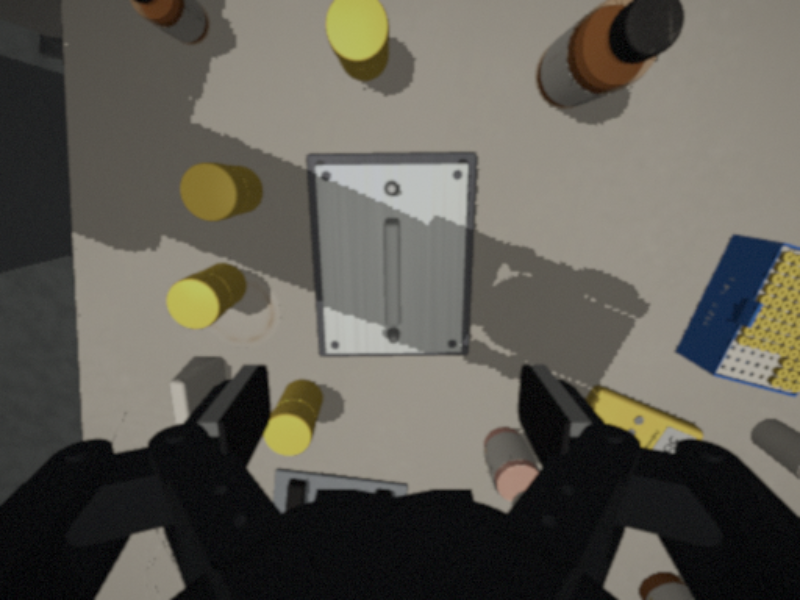

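```bash
python3 - <<'E'
from h import *
import pickle
def rep(c,a,b,e,f,s,n):
    A,B=[onz(c,np.array(p)*s,43)[:2] for p in(a,b)];E,F=[onz(c,np.array(p)*s,74)[:2] for p in(e,f)]
    yw=lambda P,Q:np.degrees(np.arctan2(-(P-Q)[0],(P-Q)[1]))
    print(n,'dow',(A+B)/2,np.linalg.norm(A-B),yw(A,B),'bar',(E+F)/2,np.linalg.norm(E-F),yw(E,F))
rep(pickle.load(open("w5.pkl","rb")),(391.5,188),(393,334),(392,219),(393,327),.64,'w5')
rep(pickle.load(open("w1.pkl","rb")),(342,199),(489,199),(367,201),(470,201.5),.64,'w1')
c=camera("top")
im=c["image"];cv2.imwrite("pics/t2.png",cv2.resize(im[140:225,60:290][:,:,::-1],(800,296),interpolation=cv2.INTER_CUBIC))
w=pickle.load(open("w5.pkl","rb"))["image"];cv2.imwrite("pics/w5c.png",cv2.resize(w[90:235,190:310][:,:,::-1],(496,600),interpolation=cv2.INTER_CUBIC))
E
```

```text
w5 dow [553.04245486  -5.78825376] 119.52182919596602 9.726959829899645 bar [553.50980455  -7.04662642] 81.36447378335505 9.675005380726878
w1 dow [553.54679018  -8.40116197] 120.06670641034552 9.88012397455076 bar [553.66877246  -9.09774411] 76.81635586953418 9.608548919886188
```

View pics/w5c.png

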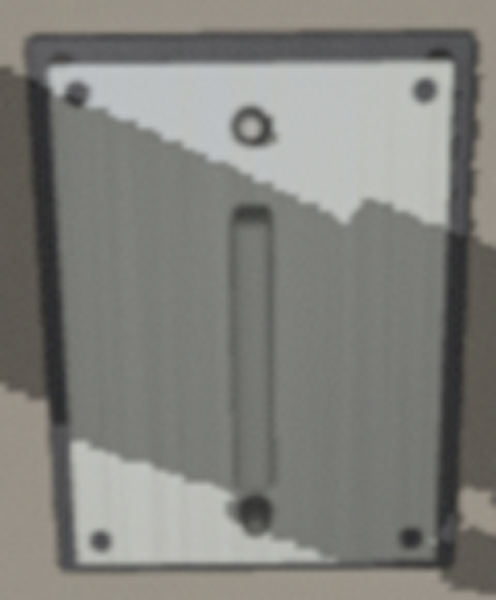

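The dowels at crop (252,126) and (254,512), with the bar between them, agree across views: centre (553.4,-7), yaw 9.7°. I'll go down on the handle.

```bash
python3 - <<'E'
from h import *
go(553.4,-7,63,99.7)
E
```

```text
shift [ -0.8  -1.2 157.8] turn [ 0.    0.   -0.45] | at [554.4  -6.1 220.8] len 158 t 16.22
```

Emit:
carry_out(increments=[[[-0.8, -1.2, 20, 0, 0, -0.4], [-0.8, -1.2, 50, 0, 0, -0.4], [-0.8, -1.2, 85, 0, 0, -0.4], [-0.8, -1.2, 115, 0, 0, -0.4], [-0.8, -1.2, 138, 0, 0, -0.4], [-0.8, -1.2, 152, 0, 0, -0.4], [-0.8, -1.2, 158, 0, 0, -0.4], [-0.8, -1.2, 158, 0, 0, -0.4]]], fingers=0.6)

```text
clock: 16.88
ee_pos: [552.2, -6.8, 61.2]
ee_rot: [-0.001, 0.645, 0.764, -0.001]
ft_force: [0.6, -0.7, 0.7]
gripper_width: 0.604
finger_force: 0.0
```

Emit:
carry_out(increments=[[[0, 0, 0, 0, 0, 0], [0, 0, 0, 0, 0, 0], [0, 0, 0, 0, 0, 0], [0, 0, 0, 0, 0, 0]]])

```text
clock: 17.22
ee_pos: [554.3, -7.3, 64.0]
ee_rot: [0.001, 0.645, 0.764, 0.001]
ft_force: [-0.3, -0.0, 0.8]
gripper_width: 0.597
finger_force: 0.0
```

```bash
python3 - <<'E'
from h import *
go(553.4,-7,63,99.7)
E
```

```text
shift [ 0.4 -0.8  1. ] turn [0.12 0.05 0.01] | at [554.3  -7.3  64. ] len 1 t 17.22
```

Emit:
carry_out(increments=[[[0, -0.5, 1, 0, 0, 0], [0, -0.5, 1, 0, 0, 0], [0, -0.5, 1, 0, 0, 0], [0, -0.5, 1, 0, 0, 0], [0, -0.5, 1, 0, 0, 0], [0, -0.5, 1, 0, 0, 0], [0, -0.5, 1, 0, 0, 0], [0, -0.5, 1, 0, 0, 0]]], fingers=0, grip_force=20)

```text
clock: 17.88
ee_pos: [553.1, -7.2, 61.8]
ee_rot: [0.0, 0.645, 0.764, 0.0]
ft_force: [1.2, 0.8, 0.5]
gripper_width: 0.13
finger_force: 20.4
```

```bash
python3 - <<'E'
from h import *
go(553.4,-7,63,99.7);o=get_obs();print(o["ft_force"],o["moment"])
E
```

```text
shift [ 0.1  0.3 -1.2] turn [0.02 0.   0.02] | at [553.1  -7.2  61.8] len 1 t 17.88
[1.15136544 0.75899588 0.51758356] [ 0.08691398 -0.16118049 -0.00293521]
```

Emit:
carry_out(increments=[[[0, 0, 0, 0, 0, 0], [0, 0, 0, 0, 0, 0], [0, 0, 0, 0, 0, 0], [0, 0, -0.5, 0, 0, 0], [0, 0, -1.5, 0, 0, 0], [0, 0, -3, 0, 0, 0], [0, 0, -4, 0, 0, 0], [0, 0, -4, 0, 0, 0]]], grip_force=90)

```text
clock: 18.55
ee_pos: [551.8, -7.0, 64.7]
ee_rot: [-0.001, 0.645, 0.764, -0.001]
ft_force: [1.7, -0.1, -8.6]
gripper_width: 0.072
finger_force: 88.2
```

```bash
python3 - <<'E'
from h import *
go(553.4,-7,63,99.7);o=get_obs();print(o["ft_force"],o["moment"])
E
```

```text
shift [-0.2  1.6  1.7] turn [-0.13 -0.05  0.01] | at [551.8  -7.   64.7] len 2 t 18.55
[ 1.7333442  -0.11403075 -8.6468862 ] [-0.04769988 -0.24901728  0.03244988]
```

Emit:
carry_out(increments=[[[0, 0, 0, 0, 0, 0], [0, 0, 0, 0, 0, 0], [0, 0, 0, 0, 0, 0], [0, 0, 0, 0, 0, 0]]])

```text
clock: 18.88
ee_pos: [552.5, -7.1, 65.4]
ee_rot: [-0.0, 0.645, 0.764, -0.0]
ft_force: [-0.3, 0.6, -7.1]
gripper_width: 0.074
finger_force: 88.5
```

```bash
python3 - <<'E'
from h import *
go(553.4,-7,63,99.7);o=get_obs();print(o["ft_force"],o["moment"],o["gripper_width"])
c=camera("wrist");im=c["image"];cv2.imwrite("pics/w6.png",cv2.resize(im[:,:,::-1],(800,600)))
E
```

```text
shift [-0.1  0.9  2.4] turn [-0.05 -0.02  0.02] | at [552.5  -7.1  65.4] len 3 t 18.88
[-0.26716103  0.63828452 -7.09616747] [-0.00995385  0.03627579  0.02038314] 0.07382031722724784
```

View pics/w6.png

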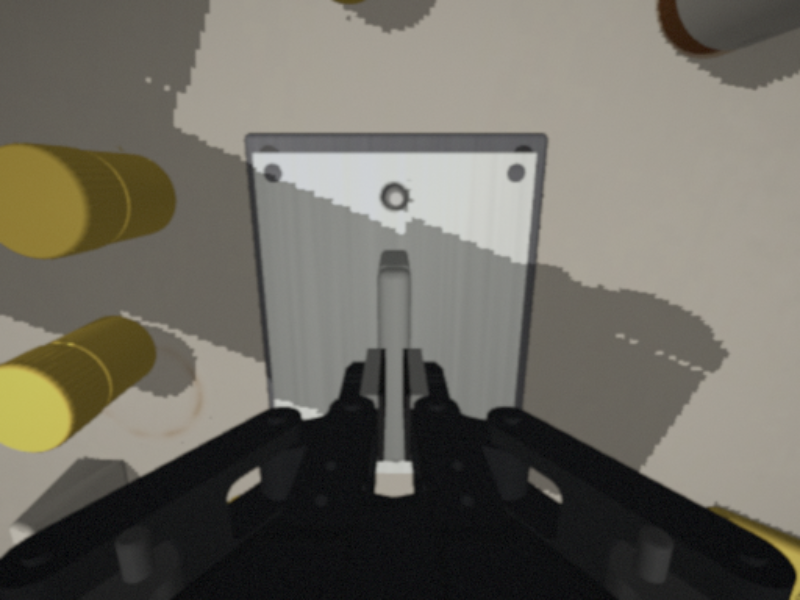

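The pads straddle the bar at (395,370). The plate's weight is carried (7 N) with almost no moment, so I'll lift straight up.

Emit:
carry_out(increments=[[[0, 0, -1, 0, 0, 0], [0, 0, -3, 0, 0, 0], [0, 0, -6, 0, 0, 0], [0, 0, -9, 0, 0, 0], [0, 0, -12, 0, 0, 0], [0, 0, -14, 0, 0, 0], [0, 0, -15, 0, 0, 0], [0, 0, -15, 0, 0, 0]]])

```text
clock: 19.6
ee_pos: [553.1, -7.2, 81.1]
ee_rot: [0.0, 0.645, 0.764, 0.0]
ft_force: [0.2, -0.1, -7.4]
gripper_width: 0.07
finger_force: 88.5
```

```bash
python3 - <<'E'
from h import *
go(553.1,-7,63,99.7);o=get_obs();print(o["ft_force"],o["moment"],o["gripper_width"])
E
```

```text
shift [ 0.2 -0.  18.1] turn [0.04 0.02 0.02] | at [553.1  -7.2  81.1] len 18 t 19.6
[ 0.19807406 -0.0517009  -7.40804837] [ 0.0127868  -0.02631499  0.04369444] 0.06985937086939648
```

Emit:
carry_out(increments=[[[0, 0, -3, 0, 0, 0], [0, 0, -10, 0, 0, 0], [0, 0, -22, 0, 0, 0], [0, 0, -38, 0, 0, 0], [0, 0, -56, 0, 0, 0], [0, 0, -74, 0, 0, 0], [0, 0, -88, 0, 0, 0], [0, 0, -95, 0, 0, 0]]])

```text
clock: 20.27
ee_pos: [554.4, -7.5, 179.4]
ee_rot: [0.002, 0.645, 0.764, 0.001]
ft_force: [0.8, 0.3, -6.8]
gripper_width: 0.073
finger_force: 88.7
```

```bash
python3 - <<'E'
from h import *
c=camera("top");im=c["image"];v=im.max(2)
P=[]
for q in blobs(v<50,60,(345,156,436,218)):
    p=q.reshape(-1,2).astype(float);M=cv2.moments(q);ctr=onz(c,(M['m10']/M['m00'],M['m01']/M['m00']),20)[:2]
    W=np.array([onz(c,a,20)[:2] for a in p],np.float32);l=cv2.fitLine(W,cv2.DIST_L2,0,.01,.01).ravel()
    print(ctr,np.degrees(np.arctan2(l[0],l[1])),W.min(0),W.max(0),cv2.minAreaRect(W));P.append(ctr)
print(np.mean(P,0))
go(539.5,-337,175,91)
E
```

```text
[ 494.52821313 -338.13570345] 178.97282 [ 485.9057  -428.07858] [ 503.5832 -249.7921] ((494.8143615722656, -338.9604797363281), (178.26805114746094, 17.65110969543457), 89.77140808105469)
[ 583.93383309 -336.67622632] 178.90735 [ 572.77924 -426.4411 ] [ 593.2582  -248.20853] ((583.88330078125, -337.2276306152344), (18.828227996826172, 178.34420776367188), 1.1502325534820557)
[ 539.23102311 -337.40596488]
shift [-322.1  -70.7    5.3] turn [0.33 0.11 8.72] | at [554.8  -7.6 179.9] len 330 t 20.32
```

Emit:
carry_out(increments=[[[-5, -1, 0, 0, 0, 0.3], [-18, -4, 0, 0, 0, 1], [-38, -8, 0, 0, 0, 2], [-64, -14, 1, 0, 0, 3], [-92, -20, 2, 0, 0, 4], [-120, -26, 3, 0, 0, 5], [-148, -32, 3, 0, 0, 6], [-176, -39, 4, 0, 0, 7]]])

```text
clock: 20.98
ee_pos: [542.7, -189.4, 170.1]
ee_rot: [-0.001, 0.691, 0.723, -0.001]
ft_force: [1.3, -0.0, -7.2]
gripper_width: 0.071
finger_force: 88.5
```

```bash
python3 - <<'E'
from h import *
import pickle
c=pickle.load(open("w1.pkl","rb"));v=c["image"].max(2)
A=[]
for q in blobs(v<50,60,(410,120,512,230)):
    W=np.array([onz(c,a[0],20)[:2] for a in q],np.float32);r=cv2.minAreaRect(W);l=cv2.fitLine(W,cv2.DIST_L2,0,.01,.01).ravel()
    print(r,W.max(0)[1],np.degrees(np.arctan2(l[0],l[1])));A.append(l)
go(539.5,-337,175,91)
E
```

```text
((496.0313720703125, -319.1546325683594), (18.08497428894043, 147.93307495117188), 1.1698856353759766) -245.11345 179.28465
((584.2615356445312, -297.88751220703125), (16.766300201416016, 108.93875122070312), 1.1413604021072388) -243.4076 179.37022
shift [-147.3  -10.    -5. ] turn [-0.14 -0.06  1.61] | at [ 542.7 -189.4  170.1] len 148 t 20.98
```

Emit:
carry_out(increments=[[[-28, -2, -2, 0, 0, 0.5], [-55, -4, -3, 0, 0, 0.9], [-80, -6, -4, 0, 0, 1.2], [-103, -7, -5, 0, 0, 1.4], [-122, -8, -5, 0, 0, 1.6], [-136, -9, -5, 0, 0, 1.6], [-144, -9, -5, 0, 0, 1.6], [-147, -9, -5, 0, 0, 1.6]]])

```text
clock: 21.65
ee_pos: [541.2, -335.7, 175.5]
ee_rot: [-0.001, 0.701, 0.713, -0.0]
ft_force: [0.0, 0.2, -6.8]
gripper_width: 0.073
finger_force: 88.5
```

Emit:
carry_out(increments=[[[0, 0, 6, 0, 0, 0], [0, 0, 20, 0, 0, 0], [0, 0, 40, 0, 0, 0], [0, 0, 58, 0, 0, 0], [0, 0, 72, 0, 0, 0], [0, 0, 80, 0, 0, 0], [0, 0, 84, 0, 0, 0], [0, 0, 84, 0, 0, 0]]])

```text
clock: 22.32
ee_pos: [541.9, -333.8, 91.8]
ee_rot: [-0.001, 0.7, 0.714, -0.0]
ft_force: [-0.2, -0.7, -6.6]
gripper_width: 0.074
finger_force: 88.4
```

```bash
python3 - <<'E'
from h import *
go(540.4,-337,66,91.1)
for n in ("top","wrist"):
    c=camera(n);im=c["image"]
    if n=="top":
        p=proj(c,(540,-337,30)).astype(int);x,y=p;im=im[y-45:y+45,x-60:x+60];print(x-60,y-45);o=cv2.resize(im,(800,600),interpolation=cv2.INTER_CUBIC)
        cv2.imwrite("pics/t7.png",o[:,:,::-1])
    import pickle;pickle.dump(c,open(n+"7.pkl","wb"))
E
```

```text
shift [-3.2 -1.5 25.8] turn [-0.07 -0.07  0.05] | at [ 541.9 -333.8   91.8] len 26 t 22.32
331 140
```

View pics/t7.png

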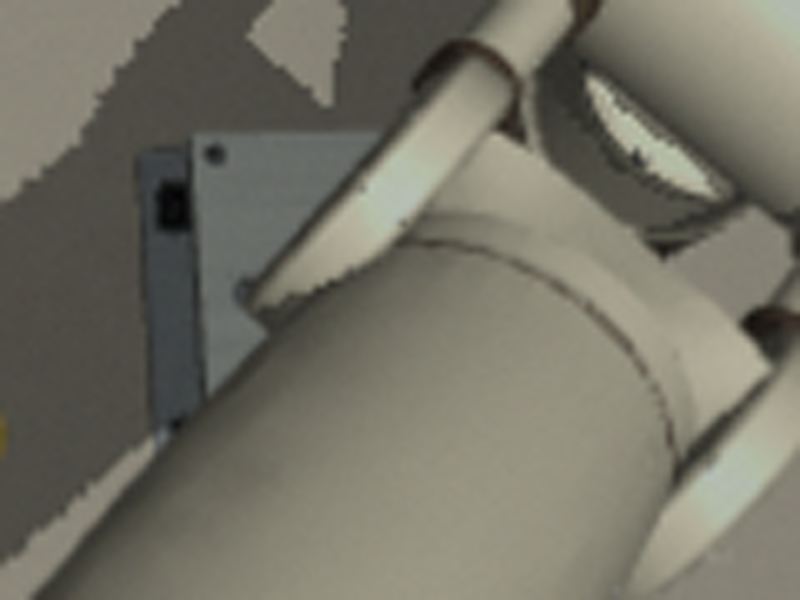

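The arm hides most of the rest. The plate's left corner shows at crop (193,133), and the left rail end at (157,206). I've used my 10 picture views, so the rest is numeric.

```bash
python3 - <<'E'
from h import *
import pickle
c=pickle.load(open("top7.pkl","rb"));f=lambda p:np.array(p)/(20/3)+[331,140]
print('plate corner',onz(c,f((193,133)),58)[:2],'edge',onz(c,f((196,206)),58)[:2],onz(c,f((205,390)),58)[:2],'rail end',onz(c,f((157,206)),20)[:2],'board',onz(c,f((139,160)),9)[:2])
w=pickle.load(open("wrist7.pkl","rb"));v=w["image"].max(2)
for y in (-249,):
  for x in (494.5+1.2,584+1.2): print('rail end pred',np.round(proj(w,(x,y,20))))
print('plate +y corners pred',[np.round(proj(w,(541.9+a-1.4,-333.8+80,58))) for a in(-60,60)])
for q in blobs(v<40,15,(0,0,512,230)):
    r=cv2.boundingRect(q);W=np.array([onz(w,a[0],20)[:2] for a in q]);print(r,cv2.contourArea(q),W.min(0),W.max(0))
# row profiles round the plate end
for r in (70,80,85,90,95,100,105,110,120): print(r,v[r,150:360:6].tolist())
E
```

```text
plate corner [ 599.44965652 -254.04484302] edge [ 571.97426998 -254.00664973] [ 503.75098191 -254.51004582] rail end [ 580.78691647 -247.28421116] board [ 601.36605129 -243.28620396]
rail end pred [196.  90.]
rail end pred [308.  93.]
plate +y corners pred [array([161.,  93.]), array([342.,  97.])]
(294, 95, 20, 2) 17.5 [ 574.15580493 -251.6946703 ] [ 589.32897757 -250.63141382]
70 [157, 154, 156, 158, 156, 156, 125, 97, 98, 97, 99, 96, 96, 97, 97, 98, 99, 101, 99, 98, 100, 97, 98, 97, 100, 97, 99, 99, 97, 99, 97, 99, 98, 99, 142]
80 [157, 158, 157, 158, 158, 159, 159, 155, 99, 98, 100, 98, 99, 99, 98, 101, 99, 98, 99, 99, 98, 99, 98, 99, 97, 97, 100, 99, 99, 98, 100, 97, 100, 98, 99]
85 [156, 157, 156, 158, 158, 159, 158, 158, 152, 98, 99, 100, 99, 101, 99, 99, 98, 98, 99, 101, 100, 97, 97, 99, 98, 99, 98, 100, 98, 97, 100, 99, 98, 98, 100]
90 [157, 157, 156, 133, 134, 132, 134, 134, 134, 76, 76, 77, 77, 76, 80, 78, 79, 77, 79, 77, 80, 79, 79, 79, 80, 77, 80, 80, 79, 77, 75, 99, 95, 99, 99]
95 [159, 157, 158, 142, 148, 148, 41, 37, 32, 109, 81, 82, 84, 82, 84, 83, 84, 85, 83, 83, 86, 84, 85, 86, 50, 17, 22, 26, 86, 84, 79, 101, 97, 98, 101]
100 [158, 156, 198, 199, 202, 165, 125, 130, 126, 129, 129, 132, 126, 130, 135, 133, 129, 130, 134, 131, 133, 131, 131, 131, 133, 132, 130, 130, 129, 128, 127, 126, 119, 101, 99]
105 [159, 158, 190, 195, 118, 203, 128, 129, 126, 127, 132, 132, 129, 131, 135, 131, 130, 130, 135, 131, 134, 132, 131, 130, 134, 133, 130, 129, 129, 128, 60, 126, 113, 99, 98]
110 [158, 158, 184, 155, 105, 177, 200, 134, 128, 127, 130, 133, 128, 131, 136, 132, 129, 129, 134, 132, 133, 131, 133, 131, 132, 131, 129, 130, 130, 85, 57, 109, 110, 98, 100]
120 [158, 158, 168, 200, 201, 201, 202, 202, 138, 129, 130, 133, 127, 132, 136, 133, 86, 86, 89, 132, 134, 132, 131, 133, 133, 131, 130, 128, 129, 128, 129, 127, 101, 98, 97]
```

```bash
python3 - <<'E'
from h import *
import pickle
w=pickle.load(open("wrist7.pkl","rb"));v=w["image"].max(2).astype(int)
for r in (94,95,96): print(r,v[r,178:208].tolist(),v[r,288:322].tolist())
for r in (100,104): print(r,v[r,156:168].tolist(),v[r,336:352].tolist())
for c0 in (190,250,330): print(c0,v[88:104,c0].tolist())
for p in [(100,161),(100,343),(104,161),(104,343)]: print('plate',p,onz(w,p[::-1],58)[:2])
for p in [(95,185),(95,204),(95,294),(95,314)]: print('rail',p,onz(w,p[::-1],20)[:2])
E
```

```text
94 [149, 148, 148, 148, 144, 135, 114, 93, 82, 81, 81, 82, 80, 81, 82, 81, 79, 83, 80, 80, 81, 78, 84, 101, 118, 114, 104, 93, 86, 83] [85, 85, 86, 87, 85, 84, 79, 74, 63, 51, 44, 43, 46, 44, 43, 44, 45, 45, 44, 44, 43, 44, 43, 44, 55, 64, 76, 82, 84, 84, 85, 84, 84, 84]
95 [148, 148, 148, 146, 130, 98, 64, 40, 41, 33, 34, 34, 32, 33, 37, 31, 34, 32, 33, 34, 32, 28, 30, 47, 71, 94, 109, 102, 88, 81] [86, 88, 86, 87, 78, 66, 50, 43, 31, 22, 20, 21, 17, 16, 22, 21, 16, 21, 22, 23, 21, 18, 23, 17, 26, 34, 53, 73, 85, 86, 86, 86, 84, 85]
96 [147, 148, 149, 141, 111, 67, 43, 36, 39, 42, 41, 42, 39, 39, 40, 38, 38, 39, 36, 37, 38, 33, 32, 30, 37, 53, 77, 85, 82, 84] [87, 88, 87, 87, 74, 52, 38, 32, 32, 32, 30, 32, 35, 32, 27, 29, 33, 30, 33, 30, 29, 32, 32, 30, 30, 31, 45, 72, 83, 88, 87, 86, 84, 86]
100 [156, 157, 156, 156, 163, 184, 198, 199, 199, 199, 198, 198] [126, 127, 126, 128, 129, 125, 119, 106, 99, 99, 98, 98, 101, 99, 101, 99]
104 [157, 159, 158, 158, 161, 174, 190, 198, 200, 199, 199, 199] [126, 126, 128, 128, 127, 125, 115, 102, 99, 100, 100, 97, 100, 99, 99, 98]
190 [149, 125, 135, 147, 147, 133, 80, 32, 39, 83, 123, 130, 130, 127, 128, 127]
250 [93, 77, 80, 83, 83, 82, 85, 85, 86, 101, 125, 130, 131, 130, 130, 130]
330 [96, 85, 75, 79, 78, 81, 79, 79, 80, 96, 122, 128, 127, 128, 128, 119]
plate (100, 161) [ 479.97312923 -258.20709698]
plate (100, 343) [ 601.41473001 -255.73124879]
plate (104, 161) [ 479.78660525 -260.75646991]
plate (104, 343) [ 601.70558256 -258.27100867]
rail (95, 185) [ 487.14973864 -252.71331394]
rail (95, 204) [ 502.30733784 -252.40451561]
rail (95, 294) [ 574.10766675 -250.94068385]
rail (95, 314) [ 590.06387669 -250.61513409]
```

Emit:
carry_out(increments=[[[-1, -0.5, 3, 0, 0, 0], [-2, -1, 7, 0, 0, 0], [-3, -1.5, 12, 0, 0, 0], [-3.8, -2, 16, 0, 0, 0], [-3.8, -2, 19, 0, 0, 0], [-3.8, -2, 21, 0, 0, 0], [-3.8, -2, 21, 0, 0, 0], [-3.8, -2, 21, 0, 0, 0]]])

```text
clock: 23.08
ee_pos: [540.1, -338.3, 71.5]
ee_rot: [-0.0, 0.7, 0.714, 0.0]
ft_force: [-0.2, 0.2, -6.3]
gripper_width: 0.072
finger_force: 88.5
```

```bash
python3 - <<'E'
from h import *
go(540,-337.5,66,91.1);zt=get_obs()["ee_pos"][2]-61.8+28;print('plate top z',zt)
w=camera("wrist");v=w["image"].max(2).astype(int)
t=camera("top");tv=t["image"].max(2).astype(int)
for P in [(495,-255,20),(585,-255,20)]: print(np.round(proj(w,P),1))
print('plate edge row pred',proj(w,(540,-257.5,zt)),'left/right',proj(w,(480,-260,zt)),proj(w,(600,-260,zt)))
for c0 in (190,195,300,305,250): print(c0,v[82:116,c0].tolist())
for r in (95,98,100,102,104,106): print(r,v[r,172:212].tolist(),v[r,280:326].tolist())
import pickle;pickle.dump(w,open("w8.pkl","wb"));pickle.dump(t,open("t8.pkl","wb"))
x,y=np.round(proj(t,(584,-250,20))).astype(int);print(x,y)
for r in range(y-4,y+5,2): print(r,tv[r,x-14:x+22].tolist())
E
```

```text
shift [ 0.8 -0.1  5.5] turn [-0.01 -0.01  0.02] | at [ 540.1 -338.3   71.5] len 6 t 23.08
plate top z 37.72093610773294
[191.8  91.2]
[316.7  93.9]
plate edge row pred [254.44623747  94.67185317] left/right [163.65493084  96.75213236] [344.75154645 100.57482556]
190 [127, 146, 148, 142, 113, 56, 20, 20, 31, 31, 33, 32, 31, 33, 42, 83, 123, 130, 133, 137, 138, 139, 139, 142, 165, 198, 204, 204, 203, 204, 203, 203, 203, 203]
195 [76, 81, 81, 77, 60, 32, 19, 21, 20, 22, 21, 25, 17, 20, 34, 81, 125, 133, 130, 132, 131, 133, 132, 130, 130, 131, 134, 159, 194, 200, 201, 204, 205, 204]
300 [77, 85, 87, 86, 88, 86, 80, 64, 50, 34, 28, 26, 27, 17, 33, 82, 127, 134, 134, 133, 133, 133, 133, 133, 133, 132, 134, 131, 132, 131, 133, 133, 132, 132]
305 [75, 80, 84, 82, 68, 36, 16, 17, 19, 21, 22, 21, 13, 20, 34, 82, 125, 132, 132, 130, 131, 132, 133, 132, 131, 131, 131, 131, 132, 132, 132, 132, 131, 132]
250 [77, 82, 84, 84, 85, 85, 85, 85, 85, 83, 84, 84, 85, 84, 87, 102, 126, 133, 131, 132, 131, 132, 131, 132, 131, 133, 131, 133, 133, 133, 131, 132, 132, 124]
95 [148, 149, 149, 149, 143, 116, 67
[... 2630 characters left out ...]
, 108, 109, 109, 107, 109, 107, 108]
168 [79, 77, 79, 78, 77, 81, 79, 78, 80, 66, 63, 69, 50, 20, 12, 12, 10, 37, 90, 108, 107, 107, 108, 108, 106, 108, 107, 108, 108, 108, 107, 107, 108, 106, 109, 107]
170 [78, 78, 78, 77, 78, 77, 78, 78, 79, 70, 59, 67, 42, 20, 13, 14, 11, 34, 76, 105, 108, 107, 107, 107, 109, 107, 106, 109, 109, 109, 109, 108, 107, 108, 107, 109]
172 [78, 78, 78, 77, 79, 79, 78, 76, 80, 78, 56, 68, 43, 15, 11, 13, 14, 29, 74, 108, 109, 109, 110, 107, 108, 107, 108, 107, 107, 108, 108, 107, 106, 108, 107, 106]
174 [77, 78, 78, 78, 79, 79, 78, 77, 79, 77, 50, 70, 53, 39, 30, 25, 38, 38, 70, 107, 111, 109, 110, 110, 109, 109, 110, 110, 111, 110, 110, 109, 111, 110, 111, 101]
```

```bash
python3 - <<'E'
from h import *
import pickle
w=pickle.load(open("w8.pkl","rb"));v=w["image"].max(2).astype(int)
for r in (100,104,108): print(r,v[r,154:170].tolist(),v[r,336:354].tolist())
z=37.7
print('rails',[np.round(onz(w,p,20)[:2],1) for p in [(177.7,95),(203.6,95),(299,95),(325,95)]])
print('rail ends',[np.round(onz(w,p,20)[:2],1) for p in [(190,86.5),(308,86.5)]])
print('plate end',[np.round(onz(w,p,z)[:2],1) for p in [(190,97),(250,97),(305,97)]])
print('plate sides',[np.round(onz(w,p,z)[:2],1) for p in [(161,104),(343,104)]])
t=pickle.load(open("t8.pkl","rb"))
for r in (168,170,172): print('top rail,plate',onz(t,(354,r),20)[:2],onz(t,(359.7,r),z)[:2])
go(540,-337,66,91.1)
E
```

```text
100 [161, 161, 161, 161, 161, 160, 165, 184, 198, 201, 201, 200, 201, 200, 201, 203] [128, 128, 128, 129, 129, 128, 120, 108, 100, 102, 98, 100, 100, 99, 100, 100, 99, 100]
104 [159, 159, 161, 160, 161, 160, 163, 175, 192, 200, 201, 200, 201, 201, 202, 199] [127, 128, 128, 128, 128, 127, 117, 105, 100, 100, 102, 102, 100, 101, 100, 100, 101, 101]
108 [159, 160, 161, 160, 161, 161, 161, 171, 189, 199, 201, 201, 201, 194, 162, 117] [112, 126, 129, 129, 127, 124, 112, 101, 100, 100, 100, 101, 102, 101, 100, 100, 99, 100]
rails [array([ 484.7, -257.8]), array([ 503.4, -257.4]), array([ 572.3, -256. ]), array([ 591.1, -255.7])]
rail ends [array([ 493.8, -251.8]), array([ 578.4, -250.1])]
plate end [array([ 497.4, -259.8]), array([ 537.1, -259. ]), array([ 573.5, -258.3])]
plate sides [array([ 477.9, -264.6]), array([ 599.1, -262.2])]
top rail,plate [ 588.28299526 -246.18698709] [ 584.04664657 -256.87227663]
top rail,plate [ 583.11407044 -245.98554313] [ 578.9542848  -256.66269183]
top rail,plate [ 577.9533614  -245.78497163] [ 573.87001928 -256.45401716]
shift [ 1.5 -0.4  6. ] turn [0.02 0.02 0.02] | at [ 540.4 -338.5   72. ] len 6 t 23.18
```

Square to within about 0.1°, x is 0.5 mm off, and the end gap is about 9 mm against a target of 10. I'll lower it gently.

Emit:
carry_out(increments=[[[0, -0.2, 0.7, 0, 0, 0], [0, -0.5, 1.5, 0, 0, 0], [0, -0.5, 2.3, 0, 0, 0], [0, -0.5, 3.1, 0, 0, 0], [0, -0.5, 3.9, 0, 0, 0], [0, -0.5, 4.5, 0, 0, 0], [0, -0.5, 4.8, 0, 0, 0], [0, -0.5, 4.8, 0, 0, 0]]])

```text
clock: 23.85
ee_pos: [539.6, -338.3, 66.8]
ee_rot: [-0.0, 0.7, 0.714, -0.0]
ft_force: [-0.1, -0.5, -7.2]
gripper_width: 0.072
finger_force: 88.5
```

Emit:
carry_out(increments=[[[0, 0, 0.2, 0, 0, 0], [0, 0, 0.5, 0, 0, 0], [0, 0, 0.8, 0, 0, 0], [0, 0, 1, 0, 0, 0], [0, 0, 1, 0, 0, 0], [0, 0, 1, 0, 0, 0]]])

```text
clock: 24.35
ee_pos: [539.7, -338.4, 66.2]
ee_rot: [0.0, 0.7, 0.714, -0.0]
ft_force: [-1.3, 1.2, -3.9]
gripper_width: 0.072
finger_force: 89.4
```

Contact is starting, with the force down from 7 to 4 N. A touch more.

Emit:
carry_out(increments=[[[0, 0, 0.2, 0, 0, 0], [0, 0, 0.4, 0, 0, 0], [0, 0, 0.4, 0, 0, 0], [0, 0, 0.4, 0, 0, 0]]])

```text
clock: 24.68
ee_pos: [539.7, -338.4, 66.1]
ee_rot: [0.0, 0.7, 0.714, -0.0]
ft_force: [-4.4, 2.4, 2.0]
gripper_width: 0.073
finger_force: 90.9
```

```bash
python3 - <<'E'
from h import *
o=get_obs();print(o["ft_force"],o["moment"],o["ee_pos"])
E
```

```text
[-4.35719846  2.4484116   1.96943734] [0.46508011 0.63864389 0.02268286] [ 539.74847083 -338.43380427   66.13272563]
```

Emit:
carry_out(increments=[[[0, 0, 0, 0, 0, 0], [0, 0, 0, 0, 0, 0], [0, 0, 0, 0, 0, 0]]], grip_force=20)

```text
clock: 24.93
ee_pos: [539.8, -338.5, 66.1]
ee_rot: [0.0, 0.7, 0.714, -0.0]
ft_force: [-4.6, 3.5, 4.2]
gripper_width: 0.07
finger_force: 91.6
```

Emit:
carry_out(increments=[[[0, 0, 0, 0, 0, 0], [0, 0, 0, 0, 0, 0], [0, 0, 0, 0, 0, 0], [0, 0, 0, 0, 0, 0], [0, 0, 0, 0, 0, 0], [0, 0, 0, 0, 0, 0]]], fingers=0.5)

```text
clock: 25.43
ee_pos: [539.9, -338.6, 65.6]
ee_rot: [0.0, 0.7, 0.714, 0.0]
ft_force: [0.1, -1.1, -0.9]
gripper_width: 0.503
finger_force: 0.0
```

Emit:
carry_out(increments=[[[0, 0, -4, 0, 0, 0], [0, 0, -12, 0, 0, 0], [0, 0, -25, 0, 0, 0], [0, 0, -45, 0, 0, 0], [0, 0, -75, 0, 0, 0], [0, 0, -105, 0, 0, 0], [0, 0, -130, 0, 0, 0], [0, 0, -140, 0, 0, 0]]])

```text
clock: 26.1
ee_pos: [541.6, -340.0, 212.2]
ee_rot: [0.005, 0.7, 0.714, 0.0]
ft_force: [-0.0, 0.2, 1.3]
gripper_width: 0.501
finger_force: 0.0
```

```bash
python3 - <<'E'
from h import *
o=get_obs();print(o["ee_pos"],o["ft_force"])
w=camera("wrist");v=w["image"].max(2).astype(int);import pickle;pickle.dump(w,open("w9.pkl","wb"))
R=lambda a:np.array([[np.cos(a),-np.sin(a)],[np.sin(a),np.cos(a)]])@np.array
Rm=R(np.radians(1.1))
for n,C,hx,hy,z in (("plate",(539.7,-338.4),60,80,32),):
    for a,b in ((-1,1),(1,1),(1,-1),(-1,-1)): print(n,np.round(proj(w,(*(np.array(C)+Rm([a*hx,b*hy])),z)),1))
for x in(494.5,585): print(proj(w,(x,-249,20)))
g=cv2.threshold(w["image"].max(2),50,255,cv2.THRESH_BINARY_INV)[1]
for q in blobs(g>0,25,(100,60,420,260)):
    W=np.array([onz(w,a[0],20)[:2] for a in q]);print(cv2.boundingRect(q),np.round(W.min(0),1),np.round(W.max(0),1))
# case/carton in tray, top view
t=camera("top");h=cv2.cvtColor(t["image"],cv2.COLOR_RGB2HSV)
for q in blobs((h[...,2]<50),60,(75,180,165,245)): print('case',cv2.minAreaRect(np.array([onz(t,a[0],69)[:2] for a in q],np.float32)))
for q in blobs((h[...,0]>8)&(h[...,0]<22)&(h[...,1]>70),60,(75,180,165,245)): print('carton',cv2.minAreaRect(np.array([onz(t,a[0],69)[:2] for a in q],np.float32)))
E
```

```text
[ 541.64661879 -340.02135065  212.22973177] [-0.03409818  0.22923621  1.30155588]Traceback (most recent call last):
  File "<stdin>", line 5, in <module>
  File "<stdin>", line 4, in <lambda>
ValueError: matmul: Input operand 1 does not have enough dimensions (has 0, gufunc core with signature (n?,k),(k,m?)->(n?,m?) requires 1)
```

Emit:
carry_out(increments=[[[0, 0, -30, 0, 0, 0], [20, -15, -45, 0, 0, 0], [55, -35, -60, 0, 0, 0], [90, -55, -60, 0, 0, 0], [125, -75, -60, 0, 0, 0], [160, -95, -60, 0, 0, 0], [195, -110, -60, 0, 0, 0], [225, -120, -60, 0, 0, 0]]])

```text
clock: 26.82
ee_pos: [413.3, -113.5, 264.1]
ee_rot: [-0.001, 0.7, 0.714, -0.0]
ft_force: [-0.2, -0.0, -0.3]
gripper_width: 0.5
finger_force: 0.0
```

Emit:
carry_out(increments=[[[20, -5, 0, 0, 0, 0], [50, -15, 0, 0, 0, 0], [70, -20, 0, 0, 0, 0], [80, -20, 0, 0, 0, 0], [80, -20, 0, 0, 0, 0], [80, -20, 0, 0, 0, 0]]])

```text
clock: 27.32
ee_pos: [393.8, -36.4, 265.0]
ee_rot: [-0.0, 0.7, 0.714, -0.0]
ft_force: [0.3, 0.2, 0.5]
gripper_width: 0.501
finger_force: 0.0
```

```bash
python3 - <<'E'
from h import *
o=get_obs();print(o["ee_pos"],o["clock"])
t=camera("top");im=t["image"];h=cv2.cvtColor(im,cv2.COLOR_RGB2HSV);v=h[...,2]
for q in blobs(v<50,60,(75,180,165,245)): print('case',cv2.minAreaRect(np.array([onz(t,a[0],69)[:2] for a in q],np.float32)))
for q in blobs((h[...,0]>8)&(h[...,0]<22)&(h[...,1]>70),60,(75,180,165,245)): print('carton',cv2.minAreaRect(np.array([onz(t,a[0],69)[:2] for a in q],np.float32)))
for q in blobs(v<45,6,(340,150,440,225)):
    W=np.array([onz(t,a[0],20)[:2] for a in q]);print('dark',cv2.boundingRect(q),np.round(W.min(0),1),np.round(W.max(0),1))
for q in blobs((v>150)&(h[...,1]<40),400,(335,145,445,230)):
    W=np.array([onz(t,a[0],32)[:2] for a in q],np.float32);print('plate',cv2.minAreaRect(W),W.min(0),W.max(0))
for r in (175,185,195,205): print(r,v[r,345:372].tolist(),v[r,415:436].tolist())
for c in (375,390,405): print(c,v[155:225,c].tolist())
E
```

```text
[393.84327109 -36.35236639 265.01746647] 27.3167
case ((475.8370361328125, 264.91815185546875), (14.258065223693848, 43.1107063293457), 87.86174774169922)
case ((480.309326171875, 388.18194580078125), (59.3053092956543, 38.28644943237305), 64.2618408203125)
carton ((477.4234619140625, 286.1003723144531), (57.19348907470703, 46.2111930847168), 83.62425231933594)
dark (357, 202, 5, 7) [ 486.3 -259.8] [ 501.5 -249.8]
dark (355, 167, 4, 7) [ 575.3 -256.4] [ 590.9 -248.2]
plate ((539.780029296875, -338.2738037109375), (118.64702606201172, 158.6814727783203), 1.1229448318481445) [ 479.43323 -418.08813] [ 600.53827 -258.29898]
175 [134, 133, 134, 134, 133, 133, 133, 85, 112, 115, 114, 98, 95, 114, 65, 146, 179, 180, 182, 183, 182, 182, 180, 182, 182, 184, 182] [175, 175, 174, 174, 175, 177, 174, 174, 174, 114, 116, 107, 128, 128, 128, 127, 128, 130, 128, 128, 130]
185 [135, 134, 135, 135, 134, 135, 133, 110, 108, 115, 116, 116, 115, 114, 73, 69, 173, 179, 179, 178, 174, 118, 88, 82, 101, 145, 180] [130, 103, 74, 60, 84, 161, 174, 176, 175, 165, 115, 116, 100, 129, 130, 129, 128, 130, 129, 1
[... 844 characters left out ...]
 [128, 131, 129, 130, 131, 123, 55, 94, 174, 174, 176, 176, 174, 177, 175, 176, 178, 175, 176, 178, 179, 178, 162, 104, 98, 107, 156, 171, 176, 157, 118, 160, 176, 179, 181, 184, 185, 182, 182, 180, 180, 181, 182, 180, 178, 181, 184, 184, 181, 183, 183, 181, 181, 180, 167, 132, 107, 112, 111, 110, 100, 110, 132, 132, 136, 141, 144, 143, 141, 140]
405 [130, 130, 130, 131, 130, 127, 103, 127, 169, 171, 172, 172, 171, 174, 175, 175, 171, 173, 176, 177, 176, 173, 161, 103, 104, 122, 166, 174, 174, 145, 64, 58, 90, 143, 181, 181, 181, 179, 181, 180, 177, 180, 181, 177, 177, 181, 183, 182, 180, 180, 178, 178, 178, 178, 149, 105, 111, 113, 110, 108, 115, 131, 131, 131, 131, 131, 135, 140, 136, 131]
```

```bash
python3 -c "
from station import job_done
print(job_done())"
```

```text
the job is handed in; nothing more can be done
None
```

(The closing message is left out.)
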